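# Cover the melting pot and open its vents

### The job

Swing the thermometer arm round to one side, well clear of the melting pot, then carry the nested pair of lids over by the inner lid's knob, keeping them together, set them gently on the pot with the inner lid fully home, and let go of the knob. So that the pot can vent through the inner lid, take the outer lid by its collar and lift it alone, level, leaving the inner lid seated. Finish while still holding the outer lid in the air, some 10 cm above where it lay on the pot; leave the other kitchen things where they are.

Things in the scene. Friction and masses are not known exactly. Their poses are not given: they have to be found in the camera images.
- pot_mouth (a point): centre of the mouth of the fixed steel melting pot, at the height of its rim, 115 mm above the table. Pot: 100 mm outside, 92 mm inside diameter, standing in a square grey heater base 170 x 170 x 35 mm. z up.
- probe_pin (a point): middle of the grip pin on the thermometer arm: upright round grey pin, diameter 16 mm, free from 28 mm below to 26 mm above this point, standing on the arm's bar 140 mm from its hinge. Arm: aluminium bar 190 x 14 x 12 mm, its middle 200 mm above the table; a black thermometer head (diameter 28 mm) hangs 180 mm from the hinge, down to 145 mm above the table, over the pot at the start
- probe_hinge (a point): upright hinge axis of the thermometer arm, at the top of a slim fixed post on a round foot (diameter 90 mm) behind the pot, some 180 mm from the pot's centre; this point is 200 mm above the table.
- probe_stand: the fixed post and foot that carry the thermometer arm; origin under the centre of the foot. With the joint at 0 the arm points along its -x axis.
- probe_arm (a joint): angle of the thermometer arm about its upright hinge, rad, positive counter-clockwise seen from above; near 0 at the start (over the pot), can be swung from -1.6 to 1.6; it is well clear of the pot beyond 0.9 either way. It moves with under 2 N at the pin and stays where it is left.
- pot: the fixed melting pot with its heater base; origin on the table under its centre, z up.
- inner_knob (a point): middle of the inner lid's steel knob: upright cylinder, diameter 24 mm, from 16 mm below to 16 mm above this point, on a thinner stem. It stands up through the outer lid's collar (its top 34 mm above the collar's top), so lifting it carries both lids. With the inner lid home in the pot this point is 54 mm above the mouth. z: up through the lid
- outer_collar (a point): centre, half-way up, of the outer lid's collar: upright steel tube, outside diameter 50 mm, bore 34 mm, from 14 mm below to 14 mm above this point, rising from the middle of the lid's plate. Nested, this point is 32 mm below the knob's middle. z: up through the lid
- inner_lid: the inner lid, loose, 0.13 to 0.25 kg: aluminium disc, diameter 104 mm, 4 mm thick, with vent holes; under it a plug of diameter 86 mm, 14 mm deep, tapered below to 74 mm, that enters the pot's mouth till the disc rests on the rim. Origin under the centre of the plug, 68 mm below the knob's middle
- outer_lid: the outer lid, loose, 0.15 to 0.27 kg: round aluminium cap, diameter 120 mm, plate 4 mm thick, with a 10 mm skirt below it round the inner lid's edge; it rests freely on the inner lid with 4 mm of play sideways. Origin at the centre of the skirt's lower edge, 28 mm below the collar's middle
- board: round wooden board, diameter 140 mm, 12 mm thick, fixed, on which the nested lids stand at the start; origin under its centre.
- scraper: bystander: aluminium angle bar 280 x 22 x 23 mm lying between pot and board; origin under its middle.
- tub: bystander: white round tub, diameter 92 mm, 90 mm high, behind the board; origin under its centre.
- mould: bystander: pale praline mould 260 x 135 x 22 mm, on the left; origin under its centre.
- bottle: bystander: white bottle, diameter 66 mm, 130 mm high, on the right; origin under its centre.
- spatula: bystander: spatula lying on the right, near the robot; origin under its middle.
- jar: bystander: amber jar, diameter 60 mm, 80 mm high, on the left, near the robot; origin under its centre.
There are look-alikes about, which are no part of the job. What is shaped like the inner_lid but green or red is not meant.

How it is judged:
On the way, in this order (a step that is already met when the one before it is completed fails the run):
1. the thermometer arm is swung more than 0.9 rad to either side ((value of joint probe_arm above 0.9 rad or value of joint probe_arm below -0.9 rad)), for 0.2 s.
2. the nested lids sit together on the pot, inner lid home, knob let go, arm clear (horizontal distance between inner_knob and pot_mouth below 0.006 m and z of inner_knob in the frame of pot_mouth between 0.051 and 0.057 m and angle between inner_knob's own z axis and vertical below 0.05 rad and (value of joint probe_arm above 0.9 rad or value of joint probe_arm below -0.9 rad) and z of outer_collar in the frame of inner_knob below -0.028 m and contact force between the fingers and inner_lid below 0.1 N), for 0.2 s.
At the end, for the whole second after the job is handed in: Fingers hold the outer lid still and level (0.2 rad), collar at least 70 mm above its nested place on the pot, touching no inner lid, pot or stand; inner lid untouched and home in the mouth (6 mm of centre, 3 mm of height, 0.05 rad level); thermometer arm over 0.9 rad to one side (horizontal distance between inner_knob and pot_mouth below 0.006 m and z of inner_knob in the frame of pot_mouth between 0.051 and 0.057 m and angle between inner_knob's own z axis and vertical below 0.05 rad and (value of joint probe_arm above 0.9 rad or value of joint probe_arm below -0.9 rad) and z of outer_collar in the frame of pot_mouth above 0.092 m and angle between outer_collar's own z axis and vertical below 0.2 rad and contact force between the fingers and outer_lid above 1 N and contact force between each of outer_lid, the fingers and inner_lid below 0.05 N and contact force between outer_lid and pot below 0.05 N and contact force between outer_lid and probe_stand below 0.05 N and linear speed of outer_lid below 0.03 m/s and linear speed of inner_lid below 0.02 m/s); the arm keeps its last pose, push and grip.
It fails at once if the lids come apart (outer lid raised 24 mm or more off the inner) while the inner lid is not home in the pot (z of outer_collar in the frame of inner_knob above -0.008 m and not (horizontal distance between inner_knob and pot_mouth below 0.008 m and z of inner_knob in the frame of pot_mouth between 0.049 and 0.059 m and angle between inner_knob's own z axis and vertical below 0.1 rad)).
It fails at once if the lids are let go in the air, more than 10 mm above their seat on the pot (dropped) (z of inner_knob in the frame of pot_mouth above 0.064 m and contact force between the fingers and inner_lid below 0.05 N).
It fails at once if the inner lid is rammed onto the pot (over 80 N) (contact force between inner_lid and pot above 80 N).
It fails at once if a bystander is moved more than 30 mm (distance of any of scraper, tub, mould, bottle, spatula, jar from where it was at the start of the episode above 0.03 m).
It also fails if it takes over 69 s, if anything falls off the work surface, if the arm or the gripper's body presses on something with over 40 N, if the wrist force passes 120 N, or if a joint passes its speed limit or range.

### The arm

A 6-joint arm with a two-finger parallel gripper is mounted at the origin on the work surface. World frame = base frame: x ahead of the robot, y to its left, z up, the work surface at z = 0. Lengths are in m, angles in rad, forces in N, time in s.
With the tool pointing down it reaches from about 0.325 to 1 m from the base axis. Payload 5.1 kg.
Tool frame: the origin (TCP) lies at the very end of the fingers, on their centre line; the grasp point (between the pads) lies 19 mm behind it; z points along the fingers, y is the line along which they close (so a half turn about z gives the same grasp; the last joint's range is limited). The gripper opens to 85 mm and grips with 20 to 120 N. Pads are 22 mm wide; open, the fingers measure 114 mm over their backs; the gripper's body (76 mm by 85 mm) begins 54 mm behind the grasp point. The pads swing forward as they close: fully open they stand 13 mm farther back than shut.
Start: joints at [1.137, 0.124, 1.65, -0, 1.367, -0.083], TCP at [0.223, 0.61, 0.231] pointing down, gripper open.
Joint ranges: [-2.61, 2.61], [-1.02, 2.33], [0.03, 2.71], [-1.35, 4.49], [0.32, 2.68], [-2.91, 2.91]. Speed limits (rad/s): [2.57, 2.57, 3.14, 3.14, 3.14, 3.14].

### API

Orientations are given as a unit quaternion [x, y, z, w].
In Python, from rig import ctrl, eoat, solver, monitor, cams, sign_off gives the robot as it stands. Calls block until the motion is done:
- ctrl.move_ptp(position, orientation): joint-space move of the TCP to a pose.
- ctrl.line_to(position, ori=None, feed=0.15): straight line of the TCP; ori=None keeps the orientation; feed is the mean speed in m/s.
- ctrl.move_j(angles): joint-space move.
- eoat.open_gripper() and eoat.clamp(squeeze=None): open the fingers fully, or close them until they stop; squeeze is the grip in N (None keeps the last).
- ctrl.sleep(seconds).
- solver.solve_ik(position, orientation): joint angles nearest the present ones, or None.
- monitor.read_state(): the state.
- cams.read_camera(name): name is "scene" or "top"; returns the picture (420x560x3 uint8, red, green, blue); there is no depth.
- cams.camera_info(name): a dict with "mtx" (3x3 intrinsics, pixels), "dist_coeffs" ([k1, k2, p1, p2, k3] as OpenCV has them; the pictures are not rectified), "xyz" and "attitude" of the camera in the world. Camera axes: x right, y down, z forward; pixel columns grow to the right and rows downward; lengths in m; the calibration is good to about 2 mm. A picture is of the moment at which its call begins. camera_info takes no time and is no camera call.
A pose or a line that the arm cannot do raises ctrl.Unreachable and nothing moves.
- sign_off(): hands the job in; it is judged then, once.
The state is a dict: "t": time; "qpos": joint angles; "qvel": joint speeds; "joint_efforts": joint torques, N m; "position": TCP position; "ee_rot": TCP orientation; "force": force on the tool from outside, world axes, zero at the start; "wrist_torque": the same for the moment, N m; "gripper_width": finger opening in m; "grip_force": force on a finger pad.
Only numpy, scipy, OpenCV 4.12 (cv2) and the standard library are available. Lean on these libraries where they do the work, as an engineer would, in place of code of your own. Each camera call takes 0.05 s, during which the arm holds its last target. There are 200 camera calls.

## Working session

There is one attempt and no reset: what is moved stays moved. The work goes in short steps, each a Python script; the robot and the scene stay as the last script left them, time stands still between calls to the robot, and variables do not carry over. Pictures are saved under pics/ and viewed, at most 10 in all, crops included, and the job is handed in when it is done.

```bash
ls; mkdir -p pics
python3 - <<'E'
from rig import *
import cv2
for n in("scene","top"):
    i=cams.camera_info(n);print(n,i)
    cv2.imwrite(f"pics/{n}0.png",cams.read_camera(n)[:,:,::-1])
s=monitor.read_state();print(s)
E
```

```text
pics
scene {'mtx': array([[385.79020681,   0.        , 280.4098904 ],
       [  0.        , 385.79020681, 208.85501509],
       [  0.        ,   0.        ,   1.        ]]), 'dist_coeffs': array([-0.10613829,  0.        ,  0.        ,  0.        ,  0.        ]), 'xyz': array([0.92836908, 0.5795974 , 0.81047156]), 'attitude': array([ 0.29716563,  0.86074737, -0.39207886, -0.13069321])}
top {'mtx': array([[398.51876814,   0.        , 280.31530938],
       [  0.        , 398.51876814, 207.66658466],
       [  0.        ,   0.        ,   1.        ]]), 'dist_coeffs': array([-0.03823678,  0.        ,  0.        ,  0.        ,  0.        ]), 'xyz': array([0.38620442, 0.00533307, 1.31126628]), 'attitude': array([ 0.71594192, -0.69738242,  0.02818522, -0.01704471])}
{'t': 0.1, 'qpos': array([ 1.13742854e+00,  1.24486958e-01,  1.65156641e+00,  2.22217106e-05,
        1.36749267e+00, -8.26106654e-02]), 'qvel': array([-3.19737463e-04, -2.50075153e-03, -3.02847826e-03, -5.99911845e-04,
        1.53896361e-03, -1.04417324e-05]), 'joint_efforts': array([ 1.00331970e-03, -4.24931431e+01, -3.66652286e+01,  5.98981728e-05,
        3.92066751e-03,  6.53422745e-06]), 'position': array([0.2231375 , 0.60990199, 0.23012835]), 'ee_rot': array([ 1.74483041e-01,  9.84659695e-01, -9.41593428e-04, -2.59710123e-04]), 'force': array([-0.71492972, -0.09834677, -0.9271229 ]), 'wrist_torque': array([-0.00076694,  0.05469942, -0.04599693]), 'grip_force': 0.0, 'gripper_width': 0.085309913331485}
```

View pics/scene0.png

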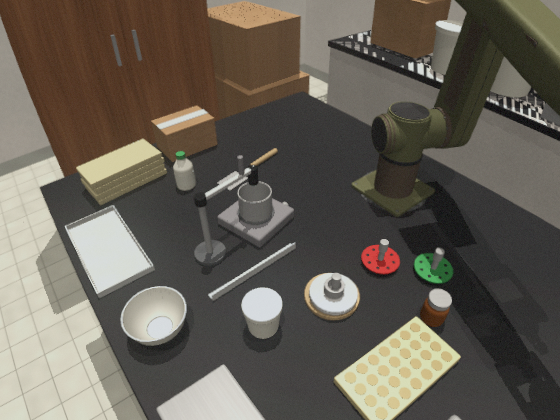

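View pics/top0.png

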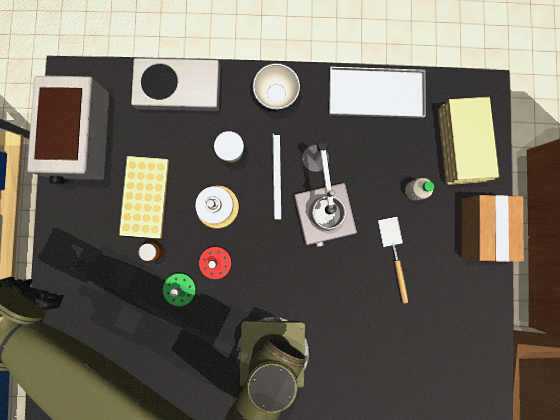

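The scene view shows the lids near (334,290), the pot at (255,200), the pin at (240,165) and the hinge at (201,198). In the top view the lids are near (214,204), the pot at (328,210) and the hinge at (325,148). I'll enlarge these areas.

```bash
cat > h.py <<'E'
from rig import *
import cv2, numpy as np
from scipy.spatial.transform import Rotation as R
def ray(n,uv):
    i=cams.camera_info(n); p=cv2.undistortPoints(np.array([[uv]],float),i["mtx"],i["dist_coeffs"])[0,0]
    return i["xyz"], R.from_quat(i["attitude"]).apply([*p,1.])
def at_z(n,uv,z):
    o,d=ray(n,uv); return o+d*(z-o[2])/d[2]
def proj(n,X):
    i=cams.camera_info(n); Rm=R.from_quat(i["attitude"]).inv()
    return cv2.projectPoints(Rm.apply(np.atleast_2d(X)-i["xyz"]),np.zeros(3),np.zeros(3),i["mtx"],i["dist_coeffs"])[0][:,0]
def crop(img,u,v,w,h,k): return cv2.resize(img[v:v+h,u:u+w],None,fx=k,fy=k,interpolation=cv2.INTER_CUBIC)
E
python3 - <<'E'
from h import *
t=cv2.imread("pics/top0.png");s=cv2.imread("pics/scene0.png")
a=np.hstack([crop(t,290,140,80,60+50,5)[:300*2],]) 
# top-left: top pot 75x120 x5 ; right: scene
A=crop(t,295,140,65,120,5)      #325x600
B=crop(s,190,150,110,60,4)  #440x240
C=crop(t,190,180,55,50,4)#220x200
D=crop(s,300,260,70,60,4)#280x240
o=np.zeros((600,800,3),np.uint8);o[:,:325]=A;o[:240,340:780]=B;o[260:460,340:560]=C;o[260:500,520+0:800]=D
o[260:460,340:520]=C[:,:180]
cv2.imwrite("pics/c1.png",o)
E
```

```text
(no output)
```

View pics/c1.png

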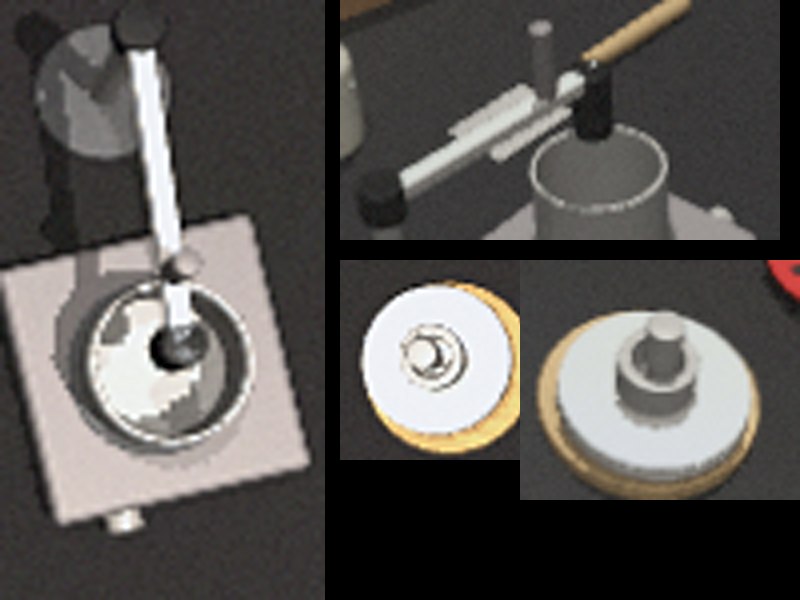

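Run:
```python
from h import *
np.set_printoptions(precision=4,suppress=True)
for l,n,uv,z in [("rim","top",(328.6,212.6),.115),("rim","scene",(254.5,191.9),.115),("hinge","top",(322.2,145.2),.215),("foot","top",(315.4,158),.01),
 ("pintop","top",(332.2,192),.26),("pintop","scene",(240,156.6),.26),("pinbase","scene",(241.2,174.1),.206),
 ("knobtop","top",(210.2,203.2),.096),("knobtop","scene",(336.1,276.1),.096),("collar","top",(213.3,203.7),.062),("collar","scene",(334,285.5),.062),("plate","top",(214,204.5),.034)]:
    print(l,n,at_z(n,uv,z))
```

```text
rim top [ 0.4521 -0.1584  0.115 ]
rim scene [ 0.4575 -0.1565  0.115 ]
hinge top [ 0.6346 -0.1235  0.215 ]
foot top [ 0.6374 -0.1259  0.01  ]
pintop top [ 0.4992 -0.1472  0.26  ]
pintop scene [ 0.5014 -0.146   0.26  ]
pinbase scene [ 0.5034 -0.1446  0.206 ]
knobtop top [0.4722 0.2015 0.096 ]
knobtop scene [0.4762 0.2025 0.096 ]
collar top [0.4733 0.1973 0.062 ]
collar scene [0.4788 0.2023 0.062 ]
plate top [0.4728 0.1992 0.034 ]
```

```bash
cat >> h.py <<'E'
def down(yaw): return np.array([np.cos(yaw/2),np.sin(yaw/2),0,0])
def rep(m=""):
    s=monitor.read_state(); print(m,"t%.2f"%s["t"],s["position"].round(4),"F",s["force"].round(1),"w%.4f g%.1f"%(s["gripper_width"],s["grip_force"]),"q",s["qpos"].round(2)); return s
def snap(n,f): cv2.imwrite(f"pics/{f}.png",cams.read_camera(n)[:,:,::-1])
E
python3 - <<'E'
from h import *
H=np.array([.636,-.1245]);P=np.array([.500,-.1468]);d=P-H;a0=np.arctan2(d[1],d[0])%(2*np.pi);r=np.linalg.norm(d);print(r,a0)
pt=lambda a,z:[*(H+r*np.array([np.cos(a),np.sin(a)])),z]
z=.221
ctrl.line_to([.2231,.6099,.36],feed=.3)
ctrl.move_ptp(pt(a0,.33),down(a0-np.pi)); rep("above")
ctrl.line_to(pt(a0,z),feed=.15); rep("at")
eoat.clamp(20); rep("clamped")
for k in range(1,9):
    a=a0+1.2*k/8
    ctrl.line_to(pt(a,z),ori=down(a-np.pi),feed=.1)
rep("swung")
eoat.open_gripper(); rep()
ctrl.line_to(pt(a,.33),feed=.25)
rep("up"); snap("top","top1"); snap("scene","scene1")
E
```

```text
0.1378161456433897 3.3041169782078503
above t3.52 [ 0.5002 -0.1462  0.33  ] F [-0.2 -0.4  0.2] w0.0854 g0.0 q [-0.39 -0.21  1.81  0.    1.54  1.02]
at t4.39 [ 0.5006 -0.147   0.2222] F [0.8 0.2 1.1] w0.0853 g0.0 q [-0.39 -0.16  1.94  0.    1.35  1.02]
clamped t5.03 [ 0.5001 -0.1469  0.2213] F [-0.3  0.7  1.5] w0.0155 g21.7 q [-0.39 -0.16  1.95 -0.    1.35  1.02]
swung t7.89 [ 0.6073 -0.2618  0.2213] F [ -1.3 -10.3   2. ] w0.0153 g21.8 q [-0.49  0.15  1.63 -0.01  1.35 -0.27]
 t8.57 [ 0.6075 -0.2592  0.221 ] F [-0.6 -0.2 -0.3] w0.0854 g0.0 q [-0.48  0.15  1.64  0.    1.35 -0.28]
up t9.16 [ 0.6075 -0.2594  0.3304] F [ 0.1  0.2 -0.3] w0.0852 g0.0 q [-0.48  0.1   1.51  0.    1.53 -0.28]
```

Run:
```python
from h import *
ctrl.move_ptp([.474,.201,.20],down(np.pi/2)); rep("above")
snap("top","top2"); snap("scene","scene2")
def ov(n,img,c,r,z,k,u,v):
    th=np.linspace(0,2*np.pi,60); q=proj(n,np.c_[c[0]+r*np.cos(th),c[1]+r*np.sin(th),0*th+z])
    cv2.polylines(img,[np.int32(((q-[u,v])+.5)*k*16)],True,(0,0,255),1,cv2.LINE_AA,4)
t=cv2.imread("pics/top2.png");s=cv2.imread("pics/scene2.png")
A=crop(t,285,135,90,110,5);B=crop(s,205,155,85,75,4);C=crop(s,300,240,85,75,4)
ov("top",A,(.452,-.1584),.05,.115,5,285,135);ov("scene",B,(.4565,-.157),.05,.115,4,205,155);ov("scene",C,(.474,.2015),.06,.034,4,300,240);ov("scene",C,(.474,.2015),.025,.062,4,300,240)
o=np.zeros((600,800,3),np.uint8);o[:550,:450]=A;o[:300,455:795]=B;o[300:600,455:795]=C
cv2.imwrite("pics/c2.png",o)
```

```text
above t11.07 [0.4748 0.2005 0.2005] F [ 0.2 -0.7  0.4] w0.0852 g0.0 q [ 0.3  -0.16  1.98 -0.    1.32  0.3 ]
```

View pics/c2.png

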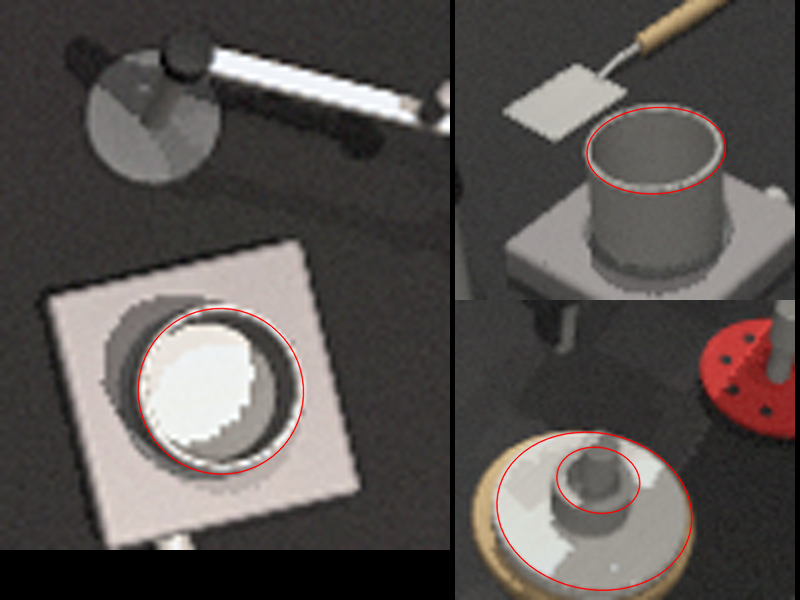

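Run:
```python
from h import *
ctrl.line_to([.4745,.2015,.067],ori=down(np.pi/2),feed=.15); rep("at")
eoat.clamp(60); rep("clamped")
ctrl.sleep(.2); s=rep()
p=s["position"]; ctrl.line_to([p[0],p[1],.10],feed=.06); rep("lift")
ctrl.line_to([p[0],p[1],.225],feed=.15); rep("lifted")
snap("top","top3"); snap("scene","scene3")
t=cv2.imread("pics/top3.png");s=cv2.imread("pics/scene3.png")
o=np.hstack([crop(t,160,155,100,100,4),crop(s,290,190,100,100,4)])
cv2.imwrite("pics/c3.png",o)
```

```text
at t12.20 [0.4753 0.2017 0.068 ] F [-1.  -0.2  0.1] w0.0855 g0.0 q [ 0.3  -0.01  2.08  0.    1.07  0.3 ]
clamped t12.80 [0.4747 0.2017 0.0675] F [-1.4  0.3  4.2] w0.0224 g59.2 q [ 0.3  -0.01  2.08  0.    1.07  0.3 ]
 t13.00 [0.4746 0.2016 0.0675] F [-2.6  0.4  5.1] w0.0227 g59.3 q [ 0.3  -0.01  2.08  0.    1.07  0.3 ]
lift t13.70 [0.4745 0.2016 0.1   ] F [-0.8  0.3 -4.6] w0.0223 g58.9 q [ 0.3  -0.05  2.06 -0.    1.13  0.3 ]
lifted t14.68 [0.4739 0.2014 0.2235] F [-0.6 -0.8 -4. ] w0.0227 g58.9 q [ 0.3  -0.17  1.95  0.    1.36  0.3 ]
```

View pics/c3.png

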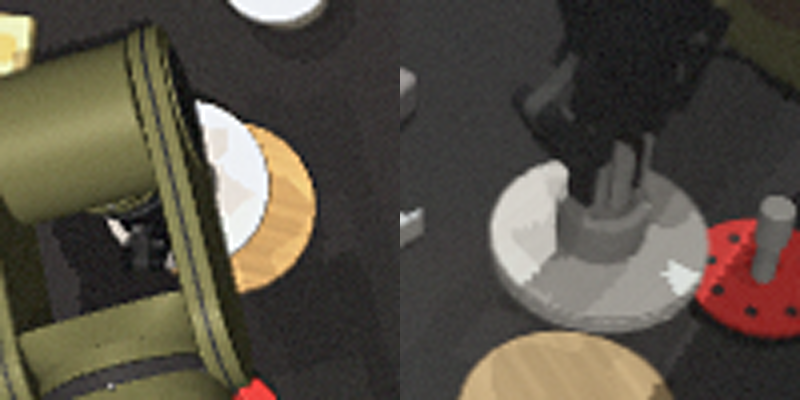

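Run:
```python
from h import *
ctrl.line_to([.455,-.1575,.225],ori=down(np.pi/2),feed=.15); rep("over")
ctrl.line_to([.455,-.1575,.178],feed=.08); rep("low")
snap("scene","scene4"); snap("top","top4")
t=cv2.imread("pics/top4.png");s=cv2.imread("pics/scene4.png")
o=np.hstack([crop(t,285,155,100,100,4),crop(s,205,135,100,100,4)])
cv2.imwrite("pics/c4.png",o)
```

```text
over t17.33 [ 0.4551 -0.1571  0.225 ] F [-0.2  0.3 -4.9] w0.0224 g58.9 q [-0.44 -0.26  2.02  0.    1.38 -0.44]
low t18.07 [ 0.4552 -0.1576  0.1781] F [-0.1  0.7 -3. ] w0.0221 g58.9 q [-0.44 -0.22  2.07 -0.    1.29 -0.44]
```

View pics/c4.png

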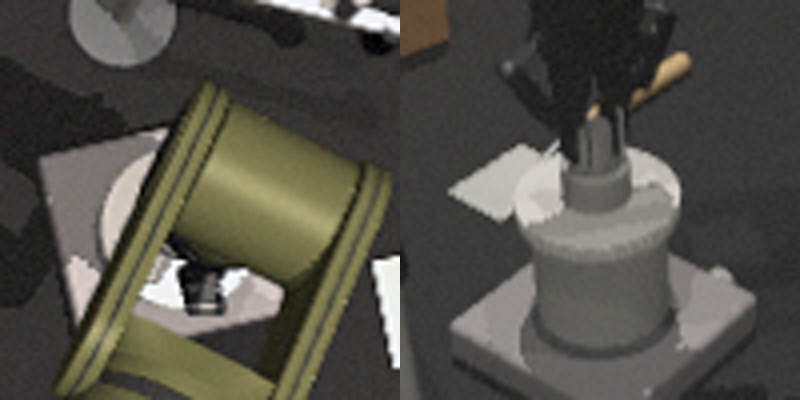

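The scene crop shows the lids (x 513–682) centred over the pot (x 533–668) to within about 1 px. I'll lower slowly while watching the force.

Run:
```python
from h import *
z=.178
while z>.1555:
    z-=.0015 
    ctrl.line_to([.455,-.1575,z],feed=.03); s=rep("%.4f"%z)
    if s["force"][2]>10 or np.hypot(*s["force"][:2])>15: print("stop");break
```

```text
0.1765 t18.42 [ 0.4551 -0.1575  0.1767] F [-0.8 -0.2 -3.7] w0.0222 g58.9 q [-0.44 -0.22  2.07 -0.    1.29 -0.44]
0.1750 t18.67 [ 0.4549 -0.1574  0.1749] F [ 0.4  1.2 -4.2] w0.0222 g58.9 q [-0.44 -0.22  2.08  0.    1.28 -0.44]
0.1735 t18.92 [ 0.4549 -0.1574  0.1733] F [-0.  -0.3 -4.1] w0.0222 g58.9 q [-0.44 -0.22  2.08 -0.    1.28 -0.44]
0.1720 t19.17 [ 0.4549 -0.1575  0.1718] F [ 0.5 -0.7 -3.7] w0.0225 g58.9 q [-0.44 -0.21  2.08 -0.    1.28 -0.44]
0.1705 t19.42 [ 0.4549 -0.1574  0.1703] F [-0.4 -1.3 -4.5] w0.0223 g58.9 q [-0.44 -0.21  2.08  0.    1.27 -0.44]
0.1690 t19.67 [ 0.4549 -0.1575  0.1688] F [-0.  -0.4 -3.9] w0.0226 g58.9 q [-0.44 -0.21  2.08 -0.    1.27 -0.44]
0.1675 t19.92 [ 0.4549 -0.1575  0.1673] F [-0.2  0.1 -4. ] w0.0223 g58.9 q [-0.44 -0.21  2.08  0.    1.27 -0.44]
0.1660 t20.17 [ 0.4549 -0.1574  0.1658] F [ 0.6  0.3 -3.3] w0.0225 g58.9 q [-0.44 -0.21  2.08  0.    1.27 -0.44]
0.1645 t20.42 [ 0.4549 -0.1575  0.1644] F [ 0.8  0.4 -3.5] w0.0223 g58.9 q [-0.44 -0.21  2.09  0.    1.26 -0.44]
0.1630 t20.67 [ 0.455  -0.1576  0.1631] F [ 0.4 -1.1 -4.1] w0.0222 g58.9 q [-0.44 -0.21  2.09 -0.    1.26 -0.44]
0.1615 t20.92 [ 0.4551 -0.1579  0.1615] F [ 1.3 -1.4 -3.9] w0.0224 g59.0 q [-0.45 -0.2   2.09 -0.    1.26 -0.44]
0.1600 t21.17 [ 0.455  -0.1577  0.1599] F [-0.5 -3.  -3.6] w0.0222 g59.0 q [-0.44 -0.2   2.09 -0.    1.25 -0.44]
0.1585 t21.42 [ 0.455  -0.1577  0.1585] F [ 0.  -3.5 -3.8] w0.0226 g59.0 q [-0.44 -0.2   2.09 -0.    1.25 -0.44]
0.1570 t21.67 [ 0.455  -0.1577  0.157 ] F [-0.7 -4.3 -2.8] w0.0226 g59.0 q [-0.44 -0.2   2.09 -0.    1.25 -0.44]
0.1555 t21.92 [ 0.4552 -0.1581  0.1567] F [-2.4 -4.3  2.3] w0.0222 g59.5 q [-0.45 -0.2   2.09 -0.    1.25 -0.44]
```

Run:
```python
from h import *
y=-.1575
for dy in (.001,.001,.001):
    y-=dy; ctrl.line_to([.455,y,.1560],feed=.03); rep("y%.4f"%y)
for z in (.1555,.155,.1545,.154):
    ctrl.line_to([.455,y,z],feed=.03); s=rep("z%.4f"%z)
    if s["force"][2]>8: break
```

```text
y-0.1585 t22.17 [ 0.4551 -0.1584  0.1565] F [-2.1 -1.   2.4] w0.0224 g59.5 q [-0.45 -0.2   2.09  0.    1.25 -0.45]
y-0.1595 t22.42 [ 0.4553 -0.1587  0.1565] F [-3.   4.3  5.3] w0.0221 g59.8 q [-0.45 -0.2   2.09  0.    1.25 -0.45]
y-0.1605 t22.67 [ 0.4555 -0.1598  0.1565] F [-1.6  5.2  6.1] w0.0224 g59.8 q [-0.45 -0.2   2.09  0.    1.25 -0.45]
z0.1555 t22.92 [ 0.4556 -0.1598  0.1565] F [-2.4  5.7  7.7] w0.0223 g60.1 q [-0.45 -0.2   2.09  0.    1.25 -0.45]
z0.1550 t23.17 [ 0.4556 -0.1598  0.1565] F [-4.1  5.4 10.6] w0.0221 g60.4 q [-0.45 -0.2   2.09  0.    1.25 -0.45]
```

Run:
```python
from h import *
ctrl.line_to([.4553,-.1590,.1562],feed=.03); rep()
eoat.open_gripper(); ctrl.sleep(.3); rep("open")
ctrl.line_to([.4553,-.1590,.235],feed=.1); rep("up")
ctrl.line_to([.4553,-.05,.30],feed=.25);rep("aside")
snap("scene","scene5"); snap("top","top5")
t=cv2.imread("pics/top5.png");s=cv2.imread("pics/scene5.png")
o=np.hstack([crop(t,290,165,80,80,5),crop(s,215,135,80,80,5)])
cv2.imwrite("pics/c5.png",o)
```

```text
t23.42 [ 0.4556 -0.159   0.1565] F [-1.9  2.   4.3] w0.0223 g59.7 q [-0.45 -0.2   2.09  0.    1.25 -0.45]
open t24.35 [ 0.4553 -0.159   0.1562] F [-0.5 -1.4 -0.1] w0.0856 g0.0 q [-0.45 -0.2   2.09  0.    1.25 -0.45]
up t25.29 [ 0.4549 -0.1588  0.2341] F [ 1.2 -0.6  0.2] w0.0848 g0.0 q [-0.45 -0.26  2.01 -0.    1.39 -0.45]
aside t25.95 [ 0.455  -0.0502  0.2989] F [ 0.4 -0.1  0.2] w0.0854 g0.0 q [-0.23 -0.35  1.97 -0.    1.52 -0.23]
```

View pics/c5.png

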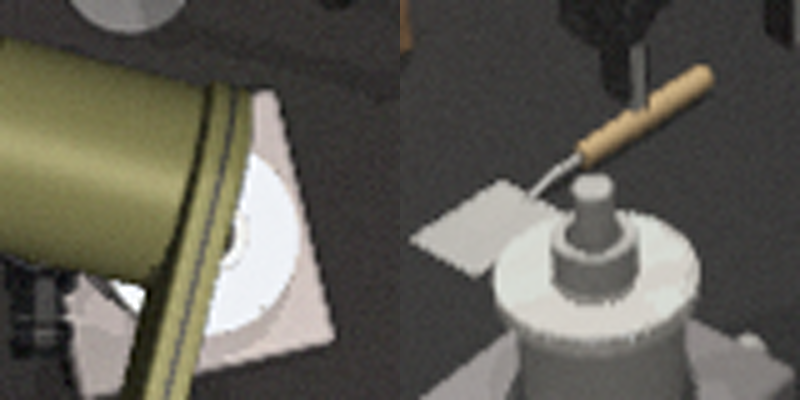

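Nested and level on the pot: knob top at about (253.4,172.4) and collar top at about (253.9,182.6) in the scene image. Next I'll compute the positions and grip the collar.

Run:
```python
from h import *
print(at_z("scene",(253.4,172.2),.185),at_z("scene",(253.8,182.4),.151))
ctrl.line_to([.4553,-.1585,.235],feed=.25)
z=.127
ctrl.line_to([.4553,-.1585,.15],feed=.1);rep()
ctrl.line_to([.4553,-.1585,z],feed=.05);rep("at")
eoat.clamp(40); ctrl.sleep(.2); rep("clamped")
```

```text
[ 0.45718898 -0.15601592  0.185     ] [ 0.45881534 -0.15486502  0.151     ]
 t27.71 [ 0.4559 -0.1587  0.1508] F [-0.  -1.2 -0. ] w0.0858 g0.0 q [-0.45 -0.19  2.1  -0.    1.24 -0.45]
at t28.32 [ 0.4552 -0.1585  0.1267] F [-0.4  0.3  0.4] w0.0857 g0.0 q [-0.45 -0.16  2.12  0.    1.19 -0.45]
clamped t28.95 [ 0.4559 -0.1587  0.1278] F [ 0.8 -0.3  5. ] w0.0490 g41.9 q [-0.45 -0.17  2.12  0.    1.19 -0.45]
```

Run:
```python
from h import *
x,y,z=monitor.read_state()["position"]
eoat.clamp(60); rep("clamp")
for dz,f in((.01,.03),(.04,.04),(.10,.06)):
    ctrl.line_to([x,y,.1275+dz],feed=f); rep("dz%.2f"%dz)
ctrl.sleep(.5); rep("hold")
snap("scene","scene6"); snap("top","top6")
t=cv2.imread("pics/top6.png");s=cv2.imread("pics/scene6.png")
o=np.hstack([crop(t,290,140,100,120,4),crop(s,205,110,100,120,4)])
cv2.imwrite("pics/c6.png",o)
```

```text
clamp t29.17 [ 0.4559 -0.1588  0.1279] F [ 0.1 -0.5  5.9] w0.0486 g60.9 q [-0.45 -0.17  2.12  0.    1.19 -0.45]
dz0.01 t29.67 [ 0.4556 -0.1586  0.1372] F [-0.5  0.7 -1.4] w0.0483 g62.0 q [-0.45 -0.18  2.11 -0.    1.21 -0.45]
dz0.04 t30.57 [ 0.4557 -0.1587  0.1673] F [ 0.4 -0.1 -1.5] w0.0483 g62.0 q [-0.45 -0.21  2.08 -0.    1.27 -0.45]
dz0.10 t31.72 [ 0.4556 -0.1586  0.2269] F [-0.6  0.3 -1.9] w0.0483 g62.0 q [-0.45 -0.25  2.02 -0.    1.38 -0.45]
hold t32.22 [ 0.4559 -0.1587  0.2275] F [-0.4  0.7 -1.7] w0.0486 g62.0 q [-0.45 -0.26  2.02 -0.    1.38 -0.45]
```

View pics/c6.png

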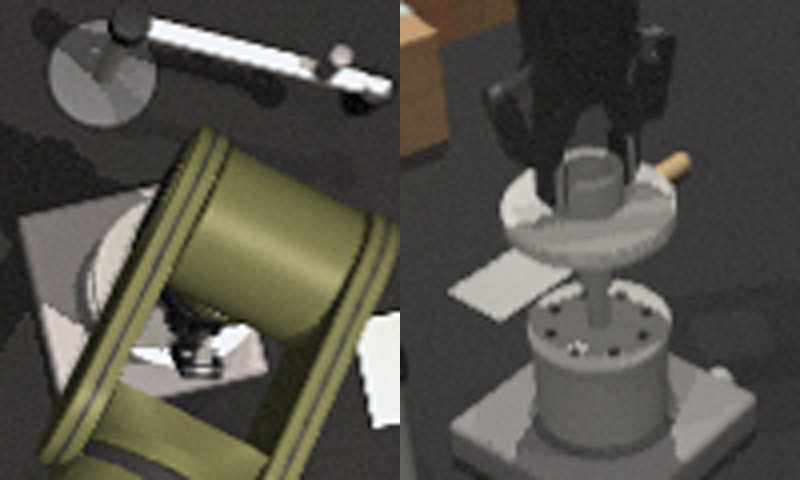

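The outer lid (scene crop, about 588,215) is held level in the air. The inner lid (about 600,320) is home on the pot, and the thermometer arm is swung clear.

```bash
python3 -c "
from rig import *
print(sign_off())"
```

```text
the job is handed in; nothing more can be done
None
```

I handed the job in with the thermometer arm swung about 1.2 rad clear, the inner lid seated on the pot, and the outer lid held level about 10 cm above where it lay. The robot clock was about 32 s of the 69 s allowed, and the sign-off gave no pass or fail result.

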